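Seat a casting over its key and shut the clamp

TASK

Set the casting into the channel of the clamp fixture, slot side down, and slide it gently along until you feel its slot drop over the cross key and it sits fully down on the channel floor. Let go of it with the clamp still open, and only then swing the clamp down until its pad rests on the casting. Do not force anything, and leave the other things on the bench where they are.

Things in the scene. Friction and masses are not known exactly. Their poses are not given: they have to be found in the camera images.
- casting: Loose bare aluminium casting, 0.25-0.5 kg. Foot 60 (x) x 44 (y) x 24 high with a centred gripping boss 30 (x) x 28 (y) x 24 high on it; 48 high in all; grip the boss across its 28 mm. Underneath at mid-length a cross slot, 12 wide (x), 8 deep, runs through along y. Alike after a half turn. Origin: centre of the underside, z up. Starts upright on the bench, right of the fixture.
- fixture: Grey clamp fixture, fixed. Base plate 104 wide, 10 high, x from -85 to +157. Two rails make a channel along x, 130 long, 48 clear, open-ended; rails 14 above the channel floor with rounded tops. Origin: mid-channel at bench level; x along the channel towards the hinge (robot's left), z up. Casting on fixture or clamp, and hand on fixture or clamp: at most 60 N.
- nest (a point): Mid-channel on the channel floor, 10 above the bench, axes as the fixture's. A tight steel cross key, 8 (x) x 46 (y) x 6 high, stands on this floor, its middle at x -14 to +14; its place is not reported: feel for it. Foot on the key: casting 6 too high (cocked if let go). Slot over the key (2 play each way): casting origin at z = 0 here, fully down.
- clamp_hinge (a point): Middle of the clamp's hinge axis, at x = +125 in the fixture's frame, 70 above the bench; the axis runs along the fixture's y, between two posts 81 high.
- clamp_handle (a point): Middle of the clamp's round black handle (13 thick, ending 20 farther out), 168 from the hinge axis on the strap's centre line. Strap 20 wide, 12 thick, from the hinge to 150 out; under it a springy rubber pad 6 thick (gives 2.5, 4 N per mm), 92 to 158 from the hinge. Open, the strap stands up, leaning away from the channel.
- clamp (a joint): Clamp angle, rad: 0 = strap level, pad resting on a fully seated casting (58 above the bench); 1.57 = upright; 1.9 to 2.1 at the start, leaning away from the channel. The stiff hinge (about 0.25 N m) stays where it is left; 2 to 4 N at the handle moves it. Hard stop at -0.02. Over a casting riding on the key the pad meets it early, at 0.04 to 0.07.
- spanner_a: Combination spanner lying on the bench near the robot, 197 long, origin under its middle. Leave alone.
- small_carton: Small brown carton, 58 x 64 x 46 high, behind the work, origin under its middle. Leave alone.
- pliers_black: Black-handled pliers, 163 long, lying behind the work, origin under its middle. Leave alone.
- blade_box: Flat white box, 72 x 50 x 22 high, behind the casting, origin under its middle. Leave alone.
Mind the look-alikes: they are no part of the job. Several things have the shape of the casting; the one meant has the colours described above.

How it is judged:
On the way:
1. the casting sits fully down in the channel, let go, with the clamp still open (over 1 rad) (z of casting in the frame of nest between -0.003 and 0.002 m and x of casting in the frame of nest between -0.02 and 0.02 m and y of casting in the frame of nest between -0.006 and 0.006 m and angle between casting's own z axis and vertical below 0.04 rad and value of joint clamp above 1 rad and contact force between the fingers and casting below 0.2 N), for 0.3 s.
At the end, for the whole second after the job is handed in: The casting is at rest fully down over the key (underside within 2 mm of the channel floor, level within 0.04 rad, within 20 mm of mid-channel along it and 6 mm across it) and the clamp is shut on it at rest (below 0.03 rad) (z of casting in the frame of nest between -0.003 and 0.002 m and x of casting in the frame of nest between -0.02 and 0.02 m and y of casting in the frame of nest between -0.006 and 0.006 m and angle between casting's own z axis and vertical below 0.04 rad and value of joint clamp below 0.03 rad and linear speed of casting below 0.02 m/s and velocity of joint clamp below 0.05 rad/s); the robot touches nothing.
It fails at once if the clamp is brought down (below 0.7 rad) while the casting is not fully down (more than 3 mm high) (value of joint clamp below 0.7 rad and z of casting in the frame of nest above 0.003 m).
It fails at once if the clamp is brought down (below 0.7 rad) with no casting in the channel (value of joint clamp below 0.7 rad and horizontal distance between casting and nest above 0.03 m).
It fails at once if casting and fixture (or its clamp) bear on each other with more than 60 N (contact force between casting and fixture above 60 N).
It fails at once if the hand bears on the fixture or clamp with more than 60 N (contact force between any of the arm, the fingers and fixture above 60 N).
It fails at once if a bystander (spanner, carton, pliers, blade box) is moved more than 30 mm (distance of any of spanner_a, small_carton, pliers_black, blade_box from where it was at the start of the episode above 0.03 m).
It also fails if it takes over 72 s, if anything falls off the work surface, if the arm or the gripper's body presses on something with over 40 N, if the wrist force passes 120 N, or if a joint passes its speed limit or range.

ROBOT

A 6-joint arm with a two-finger parallel gripper is mounted at the origin on a cart in front of the work surface, level with it; the furniture and walls round the work are solid. World frame = base frame: x ahead of the robot, y to its left, z up, the work surface at z = 0. Lengths are in m, angles in rad, forces in N, time in s.
With the tool pointing down it reaches from about 0.4 to 0.825 m from the base axis. Payload 7 kg.
Tool frame: the origin (TCP) lies on the centre line of the jaws, within the pads' length; the fingertips stand tip_reach ahead of it and the grasp point (between the pads) is the TCP (tip_reach is the distance from the TCP to the fingertips, in m); z points along the fingers, y is the line along which they close (so a half turn about z gives the same grasp; the last joint's range is limited). The gripper opens to 88 mm and grips with 3 to 60 N. Pads are 19 mm wide; open, the fingers measure 130 mm over their backs; the gripper's body (78 mm by 193 mm) begins 47 mm behind the grasp point.
Start: joints at [-1.043, 0.359, 0.012, 0, -1.224, -0.288], TCP at [0.16, -0.656, 0.213] pointing down, gripper open.
Joint ranges: [-3.07, 3.07], [-1.43, 2.12], [-1.02, 1.25], [-3.03, 1.67], [-3.05, -0], [-3.03, 3.03]. Speed limits (rad/s): [2.39, 2.39, 3.01, 3.14, 3.14, 3.14].

INTERFACE

Orientations are given as [roll, pitch, yaw] about the fixed x, y, z axes, in that order (R = Rz(yaw) Ry(pitch) Rx(roll)).
In Python, from station import get_state, grab_frame, calibration, job_done, find_in, mark_of, tip_reach gives the robot as it stands.
- The arm moves only by the shell command python3 -m handwheel 'ROWS' [OPENING] [FORCE]. ROWS is JSON, a list of rows, each an object with "delta_pos": the shift along the world's x, y, z in units of 30 mm (1.0 is 30 mm), a list of three; "dr": the turn, a rotation vector about the world's x, y, z in degrees, a list of three. In form: [{"delta_pos": [tx, ty, tz], "dr": [rx, ry, rz]}, ...]. A call has 1 to 10 rows; each row shifts and turns the commanded pose from where the row before left it; what a row does not reach is not made up. A row lasts 1/10 s, in which the tool goes at most 50 mm and 8.59 degrees, less where a joint would pass 70% of its speed; a pose out of reach is approached as far as the arm can. A call is refused whole if a number of a shift passes 1 or a number of a turn 8.59, either way. A call with a gripper value outside its range is refused whole. OPENING is the closure, from -1 (fully open) to 1 (shut), set as the call begins (- or left out, the last holds). The fingers move at their own pace and stop on an object; FORCE is the grip in N (left out, the last holds). Time passes only in rows, so rows that do not move let the fingers close. It gives the time, the measured TCP pose, the force, the opening and the grip force at its end, in the units of the state.
- get_state(): the state, without advancing time (a new reading comes with each control period).
- grab_frame(name): name is "scene" or "top" or "wrist"; returns the picture (480x640x3 uint8, red, green, blue); there is no depth.
- calibration(name): a dict with "fx", "fy", "cx", "cy" (pixels), "k1" (the pictures are not rectified: a ray, as slopes to the right and down, at radius r is drawn at 1 + k1 r^2 times it, then the intrinsics apply), "extrinsics" (4x4, takes a point from world to camera coordinates). Camera axes: x right, y down, z forward; pixel columns grow to the right and rows downward; lengths in m; the calibration is good to about 2 mm. A picture is of the moment at which its call begins: read the wrist's pose just before it. calibration takes no time and is no camera call; for the wrist camera it gives the pose at the moment of the call.
- job_done(): hands the job in; it is judged then, once.
Trained networks look in the newest picture that a camera, given by its name, has taken for a name from the list of things; names that differ only in an ending like _2 or _b are one class to them, and where a whole thing is asked for, a point or a joint stands for the part that bears it (a point fixed in the world has none). Each returns a list of dicts, best first, with "conf" (0 to 1); they miss things now and then, are a little off and sometimes report something else, mostly with a low value. They report only what shows in the picture. A call takes as long as a camera call. They do not tell look-alikes from the thing itself.
- find_in(camera, query): "location" ([column, row] in pixels, amid what is visible of it).
- mark_of(camera, query): "location" ([column, row] in pixels: a listed point, or the origin of a listed thing).
The state is a dict: "t": time; "q": joint angles; "qd": joint speeds; "joint_efforts": joint torques, N m; "eef_pos": TCP position; "ee_rot": TCP orientation; "force": force on the tool from outside, world axes, zero at the start; "moment": the same for the moment, N m; "width": finger opening in m; "gripper_force": force on a finger pad.
Only numpy, scipy, OpenCV 4.12 (cv2) and the standard library are available. Lean on these libraries where they do the work, as an engineer would, in place of code of your own. Each camera call takes 0.05 s, during which the arm holds its last target. There are 200 camera calls.

## Working session

There is one attempt and no reset: what is moved stays moved. The work goes in short steps, Python scripts to look and compute and a shell command to move; the robot and the scene stay as the last step left them, time stands still between calls to the robot, and variables do not carry over. Pictures are saved under pics/ and viewed, at most 10 in all, crops included, and the job is handed in when it is done.

```bash
mkdir -p pics; ls; cat > h.py <<'E'
import numpy as np, cv2
from station import *
def ray(cam,px,c=None):
    c=c or calibration(cam); E=np.array(c["extrinsics"]); d=np.array([(px[0]-c["cx"])/c["fx"],(px[1]-c["cy"])/c["fy"]])
    u=d.copy()
    for _ in range(20): u=d/(1+c["k1"]*(u@u))
    R=E[:3,:3]; return -R.T@E[:3,3], R.T@np.array([u[0],u[1],1])
def at_z(cam,px,z,c=None):
    o,d=ray(cam,px,c); return o+d*(z-o[2])/d[2]
def proj(cam,P,c=None):
    c=c or calibration(cam); p=np.array(c["extrinsics"])@np.r_[P,1]; u=p[:2]/p[2]; u=u*(1+c["k1"]*(u@u))
    return np.array([c["fx"]*u[0]+c["cx"],c["fy"]*u[1]+c["cy"]])
def tri(obs):
    A=np.zeros((3,3));b=np.zeros(3)
    for cam,px in obs:
        o,d=ray(cam,px); d/=np.linalg.norm(d); M=np.eye(3)-np.outer(d,d); A+=M;b+=M@o
    return np.linalg.solve(A,b)
def save(n,im): cv2.imwrite("pics/"+n,im[:,:,::-1])
E
python3 - <<'E'
from h import *
np.set_printoptions(precision=4,suppress=True)
s=get_state(); print(s["t"],s["eef_pos"],s["ee_rot"],s["width"],tip_reach)
for cam in("scene","top"):
    im=grab_frame(cam); save(cam+"0.png",im)
    for q in("casting","fixture","clamp_hinge","clamp_handle","nest"):
        for r in mark_of(cam,q)[:4]: print(cam,q,np.round(r["location"],1),round(r["conf"],2), at_z(cam,r["location"],{"clamp_hinge":.07,"nest":.01}.get(q,0)))
E
```

```text
pics
0.0 [ 0.1602 -0.6552  0.2123] [ 3.1399 -0.0001 -2.9019] 0.08787491452634584 0.019
scene casting [379.8 239.4] 0.78 [ 0.502  -0.2702  0.    ]
scene casting [425.2 253.4] 0.78 [ 0.4036 -0.2538  0.    ]
scene fixture [284.  321.2] 0.6 [0.5135 0.0613 0.    ]
scene clamp_hinge [240.2 322.8] 0.9 [0.5021 0.1806 0.07  ]
scene clamp_handle [190.6 235. ] 0.9 [ 0.8434 -0.1139  0.    ]
scene clamp_handle [254.9 248.5] 0.53 [ 0.6942 -0.1237  0.    ]
scene nest [286.7 314.3] 0.85 [0.5114 0.0562 0.01  ]
top casting [390.6 299.7] 0.93 [ 0.4119 -0.2501  0.    ]
top casting [407. 253.] 0.89 [ 0.5144 -0.2854  0.    ]
top casting [335.7 169.9] 0.45 [ 0.6949 -0.1267  0.    ]
top casting [186.8 251.5] 0.15 [0.5103 0.195  0.    ]
top fixture [251.5 246.6] 0.63 [0.5231 0.0547 0.    ]
top clamp_hinge [188.3 251.3] 0.9 [0.508 0.179 0.07 ]
top clamp_handle [134.4 248.5] 0.92 [0.515 0.309 0.   ]
top nest [250.9 247.2] 0.69 [0.5213 0.0552 0.01  ]
top nest [187.3 249.7] 0.55 [0.5138 0.1921 0.01  ]
top nest [253.3 248.4] 0.25 [0.5188 0.05   0.01  ]
```

View pics/top0.png

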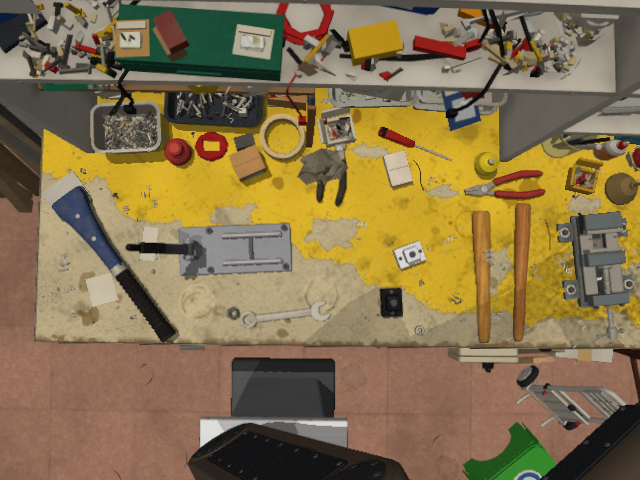

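View pics/scene0.png

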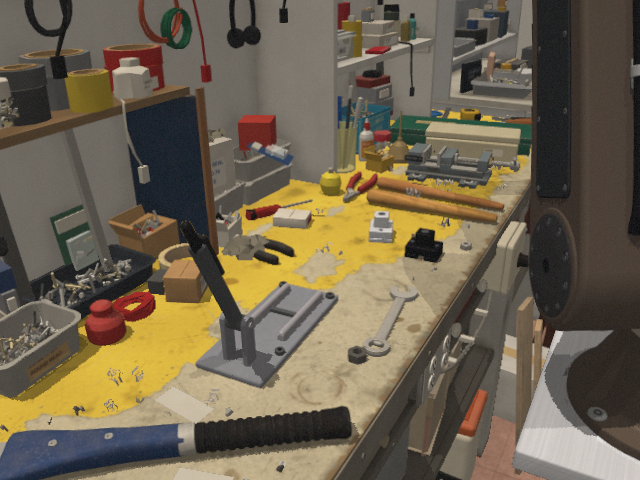

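Top view: the bare-aluminium casting shape is at (408,255) and a black look-alike is at (391,302). In the scene view they are at (380,228) and (425,245). The aluminium one fits "bare aluminium, right of the fixture". I'll check it in an enlarged crop from the wrist camera once I'm above it. The fixture spans (180–291, 223–275), with the clamp open to the left.

```bash
python3 -m handwheel '[{"delta_pos":[0.8,0.8,0],"dr":[0,0,0]},{"delta_pos":[0.9,0.9,0],"dr":[0,0,0]},{"delta_pos":[0.9,0.9,0],"dr":[0,0,0]},{"delta_pos":[0.9,0.9,0],"dr":[0,0,0]},{"delta_pos":[0.9,0.9,0],"dr":[0,0,0]},{"delta_pos":[0.9,0.9,0],"dr":[0,0,0]},{"delta_pos":[0.9,0.9,0],"dr":[0,0,0]},{"delta_pos":[0.9,0.9,0],"dr":[0,0,0]},{"delta_pos":[0.9,0.9,0],"dr":[0,0,0]},{"delta_pos":[0.9,0.9,0],"dr":[0,0,0]}]' -1
python3 -m handwheel '[{"delta_pos":[0.9,0.9,0],"dr":[0,0,0]},{"delta_pos":[0.9,0.9,0],"dr":[0,0,0]},{"delta_pos":[0.7,0.7,0],"dr":[0,0,0]},{"delta_pos":[0,0,0],"dr":[0,0,0]},{"delta_pos":[0,0,0],"dr":[0,0,0]}]'
python3 - <<'E'
from h import *
np.set_printoptions(precision=4,suppress=True)
s=get_state(); print(s["t"],s["eef_pos"],s["ee_rot"],s["force"])
c=calibration("wrist")
im=grab_frame("wrist"); save("w1.png",im)
for q in("casting",):
    for r in mark_of("wrist",q)[:4]: print(q,np.round(r["location"],1),round(r["conf"],2), at_z("wrist",r["location"],0,c))
E
```

```text
t: 1.6
eef_pos: [0.4283, -0.3874, 0.2136]
ee_rot: [-3.141, 0.001, -2.902]
force: [0.7, -0.8, -0.6]
width: 0.0876
gripper_force: 0.0
t: 2.1
eef_pos: [0.5026, -0.3131, 0.2132]
ee_rot: [3.141, -0.0, -2.9]
force: [-0.6, -0.5, -0.1]
width: 0.0873
gripper_force: 0.0
2.1 [ 0.5026 -0.3131  0.2132] [ 3.1415 -0.0003 -2.9002] [-0.5779 -0.5119 -0.0749]
casting [409.7 135.4] 0.79 [ 0.4085 -0.2446  0.    ]
casting [344.  220.6] 0.64 [ 0.5105 -0.2874  0.    ]
```

View pics/w1.png

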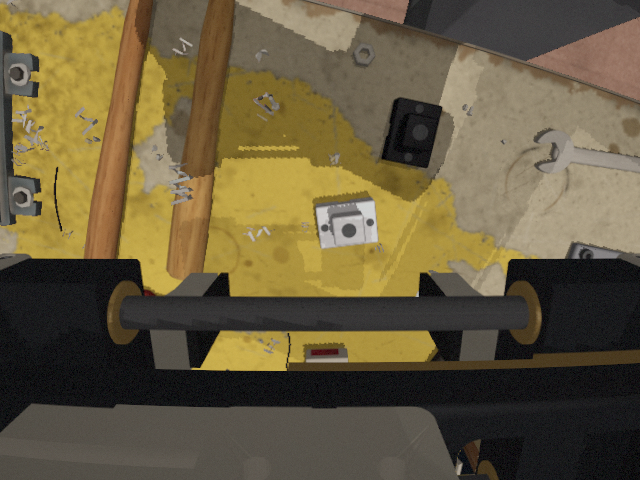

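The wrist view shows the silver casting at (346,222) and the black look-alike at (411,132). I'll enlarge the silver one to confirm it and get its orientation.

```bash
python3 - <<'E'
from h import *
np.set_printoptions(precision=4,suppress=True)
c=calibration("wrist"); im=cv2.imread("pics/w1.png")
cv2.imwrite("pics/w1c.png",cv2.resize(im[180:260,300:400],None,fx=6,fy=6,interpolation=cv2.INTER_CUBIC))
hsv=cv2.cvtColor(im,cv2.COLOR_BGR2HSV); m=((hsv[...,1]<60)&(hsv[...,2]>90)).astype(np.uint8); m[:180]=0;m[258:]=0;m[:,:300]=0;m[:,400:]=0
n,l,st,ce=cv2.connectedComponentsWithStats(m); i=1+np.argmax(st[1:,4]); print(st[i])
# top face of boss seen at z .048, foot top at .024
pts=cv2.boxPoints(cv2.minAreaRect(np.argwhere(l==i)[:,::-1].astype(np.float32)))
for z in(0,.024): 
    P=np.array([at_z("wrist",p,z,c)[:2] for p in pts]); print(pts,P,P.mean(0))
    e=np.diff(np.r_[P,P[:1]],axis=0); print(np.linalg.norm(e,axis=1),np.degrees(np.arctan2(e[:,1],e[:,0])))
E
```

```text
[ 316  197   62   52 2370]
[[314.5055 203.7952]
 [373.4583 196.5765]
 [378.9315 241.2737]
 [319.9787 248.4924]] [[ 0.4996 -0.3232]
 [ 0.4773 -0.2646]
 [ 0.5229 -0.2457]
 [ 0.546  -0.306 ]] [ 0.5115 -0.2849]
[0.0627 0.0493 0.0646 0.0495] [ 110.8098   22.5521  -69.0498 -159.6823]
[[314.5055 203.7952]
 [373.4583 196.5765]
 [378.9315 241.2737]
 [319.9787 248.4924]] [[ 0.4958 -0.3235]
 [ 0.4749 -0.2686]
 [ 0.5176 -0.2509]
 [ 0.5393 -0.3074]] [ 0.5069 -0.2876]
[0.0588 0.0463 0.0606 0.0464] [ 110.8098   22.5521  -69.0498 -159.6823]
```

View pics/w1c.png

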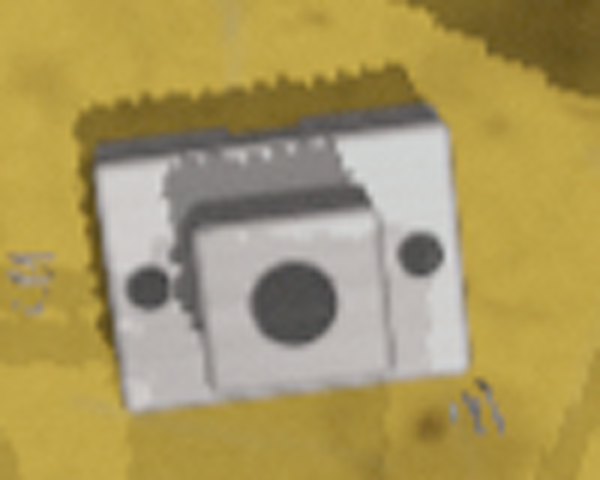

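Confirmed: bare aluminium, with the foot, boss and end of the cross slot visible. Next I'll work out its pose precisely.

```bash
python3 - <<'E'
from h import *
np.set_printoptions(precision=4,suppress=True)
c=calibration("wrist")
C=np.array([[97,163],[448,124],[470,372],[130,410]])/6+[300,180]
P=np.array([at_z("wrist",p-.4,.024,c)[:2] for p in C]);e=np.diff(np.r_[P,P[:1]],axis=0)
print(P.mean(0),np.linalg.norm(e,axis=1),np.degrees(np.arctan2(e[:,1],e[:,0])))
print("boss",at_z("wrist",np.array([293,303])/6+[299.6,179.6],.048,c), get_state()["q"])
E
python3 -m handwheel '[{"delta_pos":[0.03,0.12,-0.1],"dr":[0,0,8.2]},{"delta_pos":[0.03,0.12,-0.2],"dr":[0,0,8.2]},{"delta_pos":[0.03,0.12,-0.2],"dr":[0,0,8.2]},{"delta_pos":[0.03,0.12,-0.3],"dr":[0,0,8.2]},{"delta_pos":[0.03,0.1,-0.3],"dr":[0,0,8.2]},{"delta_pos":[0,0.1,-0.3],"dr":[0,0,8.2]},{"delta_pos":[0,0.1,-0.3],"dr":[0,0,8.2]},{"delta_pos":[0,0.1,-0.3],"dr":[0,0,8.2]},{"delta_pos":[0,0,-0.3],"dr":[0,0,8.2]},{"delta_pos":[0,0,-0.3],"dr":[0,0,8.2]}]'
```

```text
[ 0.5083 -0.2866] [0.0584 0.0427 0.0581 0.0429] [ 110.1732   20.6806  -69.6781 -159.0258]
boss [ 0.5087 -0.2871  0.048 ] [-0.2291  0.2233 -0.1775  0.     -1.1702 -1.1022]
t: 3.2
eef_pos: [0.506, -0.2882, 0.1351]
ee_rot: [-3.141, -0.0, -1.466]
force: [-1.1, 1.0, 0.1]
width: 0.0876
gripper_force: 0.0
```

```bash
python3 -m handwheel '[{"delta_pos":[0.05,0.02,-0.4],"dr":[0,0,7.1]},{"delta_pos":[0.05,0.02,-0.4],"dr":[0,0,7.1]},{"delta_pos":[0,0,-0.5],"dr":[0,0,0]},{"delta_pos":[0,0,-0.5],"dr":[0,0,0]},{"delta_pos":[0,0,-0.5],"dr":[0,0,0]},{"delta_pos":[0,0,-0.4],"dr":[0,0,0]},{"delta_pos":[0,0,-0.2],"dr":[0,0,0]},{"delta_pos":[0,0,0],"dr":[0,0,0]},{"delta_pos":[0,0,0],"dr":[0,0,0]}]'
python3 -m handwheel '[{"delta_pos":[0,0,0],"dr":[0,0,0]},{"delta_pos":[0,0,0],"dr":[0,0,0]},{"delta_pos":[0,0,0],"dr":[0,0,0]},{"delta_pos":[0,0,0],"dr":[0,0,0]},{"delta_pos":[0,0,0],"dr":[0,0,0]},{"delta_pos":[0,0,0],"dr":[0,0,0]},{"delta_pos":[0,0,0],"dr":[0,0,0]},{"delta_pos":[0,0,0],"dr":[0,0,0]}]' 1 20
```

```text
t: 4.1
eef_pos: [0.51, -0.2864, 0.0487]
ee_rot: [-3.141, -0.0, -1.223]
force: [0.7, -0.4, 0.4]
width: 0.0875
gripper_force: 0.0
t: 4.9
eef_pos: [0.5098, -0.286, 0.0482]
ee_rot: [3.142, 0.0, -1.223]
force: [0.9, 0.4, -0.1]
width: 0.0291
gripper_force: 0.0
```

```bash
python3 -m handwheel '[{"delta_pos":[0,0,0],"dr":[0,0,0]},{"delta_pos":[0,0,0],"dr":[0,0,0]},{"delta_pos":[0,0,0.3],"dr":[0,0,0]},{"delta_pos":[0,0,0.6],"dr":[0,0,0]},{"delta_pos":[0,0,0.8],"dr":[0,0,0]},{"delta_pos":[0,0,0.9],"dr":[0,0,0]},{"delta_pos":[0,0.4,1],"dr":[0,0,0]},{"delta_pos":[0,0.7,1],"dr":[0,0,0]},{"delta_pos":[0,0.9,1],"dr":[0,0,0]},{"delta_pos":[0,1,1],"dr":[0,0,0]}]' 1 25
python3 -m handwheel '[{"delta_pos":[0.05,1,0],"dr":[0,0,0]},{"delta_pos":[0.05,1,0],"dr":[0,0,-3]},{"delta_pos":[0,1,0],"dr":[0,0,-3]},{"delta_pos":[0,1,0],"dr":[0,0,-3]},{"delta_pos":[0,1,0],"dr":[0,0,-3]},{"delta_pos":[0,1,0],"dr":[0,0,-3]},{"delta_pos":[0,1,0],"dr":[0,0,0]},{"delta_pos":[0,0.9,0],"dr":[0,0,0]},{"delta_pos":[0,0.6,0],"dr":[0,0,0]},{"delta_pos":[0,0,0],"dr":[0,0,0]}]'
python3 -m handwheel '[{"delta_pos":[0,0,0],"dr":[0,0,0]},{"delta_pos":[0,0,0],"dr":[0,0,0]}]'
python3 - <<'E'
from h import *
np.set_printoptions(precision=4,suppress=True)
c=calibration("wrist"); print(c); import json; json.dump({k:np.array(v).tolist() for k,v in c.items()},open("c2.json","w"))
im=grab_frame("wrist"); save("w2.png",im)
for q in("nest","fixture"):
    for r in mark_of("wrist",q)[:3]: print(q,np.round(r["location"],1),round(r["conf"],2), at_z("wrist",r["location"],.01,c))
E
```

```text
t: 5.9
eef_pos: [0.5094, -0.1956, 0.2483]
ee_rot: [-3.141, -0.0, -1.224]
force: [1.5, 0.8, 0.9]
width: 0.0004
gripper_force: 0.0
t: 6.9
eef_pos: [0.5128, 0.0607, 0.2469]
ee_rot: [-3.141, 0.0, -1.482]
force: [-0.5, 0.5, -0.0]
width: 0.0006
gripper_force: 0.0
t: 7.1
eef_pos: [0.5127, 0.0583, 0.2466]
ee_rot: [-3.141, 0.0, -1.485]
force: [0.0, 0.2, -0.1]
width: 0.0005
gripper_force: 0.0
{'fx': 366.2214599502396, 'fy': 366.2214599502396, 'cx': 323.69847920089325, 'cy': 237.8445083779664, 'k1': -0.07106393110826711, 'extrinsics': array([[-0.9963, -0.086 ,  0.0007,  0.5166],
       [-0.0831,  0.9648,  0.2495, -0.0543],
       [-0.0221,  0.2485, -0.9684,  0.4173],
       [ 0.    ,  0.    ,  0.    ,  1.    ]])}
nest [317.6 202.9] 0.66 [0.5204 0.0579 0.01  ]
fixture [322.1 200.4] 0.59 [0.5156 0.0546 0.01  ]
```

View pics/w2.png

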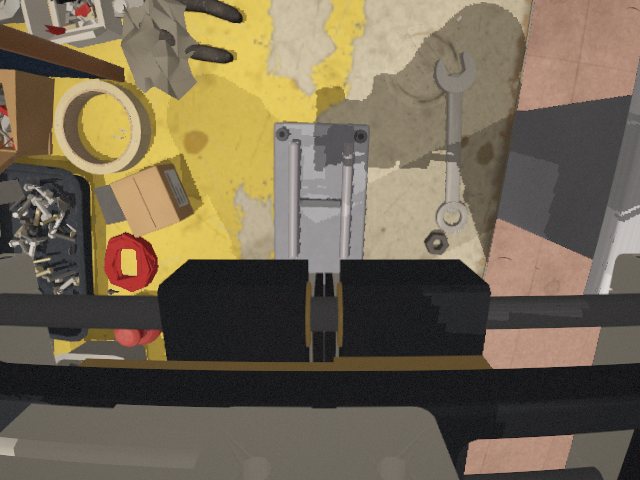

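The grasp failed: the jaws are fully shut and empty. This view does show the channel, with rails at columns ~295 and ~347 and the key crossing at about (321,201). I'll get the fixture's pose from this picture and find the casting again with the top camera.

```bash
python3 - <<'E'
from h import *
import json
np.set_printoptions(precision=4,suppress=True)
c=json.load(open("c2.json"))
im=cv2.imread("pics/w2.png"); a=cv2.resize(im[115:265,265:380],None,fx=5,fy=4,interpolation=cv2.INTER_CUBIC)
b=grab_frame("top"); print(mark_of("top","casting")[:3])
print([(r["conf"],at_z("top",r["location"],0)) for r in mark_of("top","casting")[:3]])
b=cv2.resize(b[230:330,360:450,::-1],None,fx=2.2,fy=6,interpolation=cv2.INTER_CUBIC)
b=cv2.resize(grab_frame("top")[235:325,370:430,::-1],(200,300),interpolation=cv2.INTER_CUBIC)
out=np.zeros((600,780,3),np.uint8); out[:,:575]=a; out[:300,578:778]=b
cv2.imwrite("pics/c2.png",out)
E
```

```text
[{'location': [387.2, 299.3], 'conf': 0.88}, {'location': [405.3, 256.5], 'conf': 0.65}]
[(0.88, array([ 0.4127, -0.2427,  0.    ])), (0.65, array([ 0.5067, -0.2817,  0.    ]))]
```

View pics/c2.png

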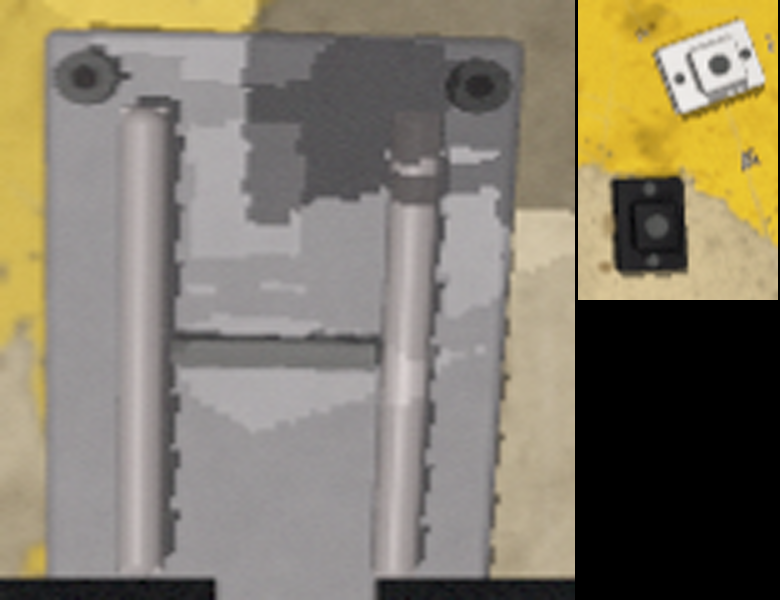

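The casting still stands upright, at about (405,256) in the top view. The crop shows clean rails and the key. Computing the fixture's axis.

```bash
python3 - <<'E'
from h import *
import json
np.set_printoptions(precision=4,suppress=True)
c=json.load(open("c2.json"))
f=lambda p,z: at_z("wrist",np.array(p)/[5,4]+[264.6,114.6],z,c)[:2]
ang=lambda a,b: np.degrees(np.arctan2(*(b-a)[::-1]))
L=f([147,110],.024),f([141,565],.024); R=f([412,110],.024) if 0 else f([412,200],.024),f([397,565],.024)
print("railL",L,ang(*L)); print("railR",R,ang(*R))
A=f([47,35],.01),f([48,575],.01);B=f([522,42],.01),f([490,560],.01)
print("plateL",A,ang(*A),"plateR",B,ang(*B),"end",ang(B[0],A[0]),np.linalg.norm(A[0]-B[0]),(A[0]+B[0])/2)
K=f([178,352],.016),f([380,352],.016);print("key",K,np.mean(K,axis=0),ang(K[1],K[0]))
for cam in("top",):
  C=[ [179,229],[291,223],[292,271],[180,275]]
c1=calibration("wrist");E=np.array(c1["extrinsics"]);print("campos",-E[:3,:3].T@E[:3,3])
E
```

```text
railL (array([ 0.5502, -0.0062]), array([0.5432, 0.1178])) 93.22090673764001
railR (array([0.4927, 0.0122]), array([0.4859, 0.1129])) 93.89231072211454
plateL (array([ 0.574, -0.024]), array([0.5655, 0.1272])) 93.22034168909413 plateR (array([ 0.4724, -0.0309]), array([0.4632, 0.1138])) 93.62746386827801 end 3.8992870773041135 0.10182045213394213 [ 0.5232 -0.0274]
key (array([0.5395, 0.0582]), array([0.4951, 0.0544])) [0.5173 0.0563] 4.921882808915625
campos [ 0.5195 -0.0067  0.417 ]
```

```bash
python3 -m handwheel '[{"delta_pos":[0,-0.6,0],"dr":[0,0,2]},{"delta_pos":[0,-1,0],"dr":[0,0,2]},{"delta_pos":[0,-1,0],"dr":[0,0,2]},{"delta_pos":[0,-1,0],"dr":[0,0,2]},{"delta_pos":[0,-1,0],"dr":[0,0,2]},{"delta_pos":[0,-1,0],"dr":[0,0,2]},{"delta_pos":[0,-1,0],"dr":[0,0,2]},{"delta_pos":[0,-1,0],"dr":[0,0,1.3]},{"delta_pos":[0,-1,-0.3],"dr":[0,0,0]},{"delta_pos":[0,-1,-0.5],"dr":[0,0,0]}]' -1
python3 -m handwheel '[{"delta_pos":[0,-0.5,-0.4],"dr":[0,0,0]},{"delta_pos":[0,0,-0.3],"dr":[0,0,0]},{"delta_pos":[0,0,0],"dr":[0,0,0]},{"delta_pos":[0,0,0],"dr":[0,0,0]}]'
python3 - <<'E'
from h import *
np.set_printoptions(precision=4,suppress=True)
c=calibration("wrist")
im=grab_frame("wrist")
for q in("casting",):
    for r in mark_of("wrist",q)[:4]: print(q,np.round(r["location"],1),round(r["conf"],2), at_z("wrist",r["location"],0,c))
p=proj("wrist",[.5085,-.287,.03],c).astype(int); print(p)
x0=min(max(p[0]-60,0),520);y0=min(max(p[1]-50,0),380); print(x0,y0)
save("w3.png",cv2.resize(im[y0:y0+100,x0:x0+120],None,fx=6,fy=6,interpolation=cv2.INTER_CUBIC))
import json; json.dump({k:np.array(v).tolist() for k,v in c.items()},open("c3.json","w"))
E
```

```text
t: 8.45
eef_pos: [0.5133, -0.2306, 0.223]
ee_rot: [-3.14, -0.001, -1.218]
force: [0.4, 0.5, -0.0]
width: 0.0751
gripper_force: 0.0
t: 8.85
eef_pos: [0.513, -0.2435, 0.2014]
ee_rot: [3.141, -0.0, -1.217]
force: [0.8, -0.9, 0.1]
width: 0.0875
gripper_force: 0.0
casting [418.  239.9] 0.78 [ 0.4093 -0.2473  0.    ]
casting [343.9 173.8] 0.55 [ 0.5076 -0.2844  0.    ]
[345 173]
285 123
```

View pics/w3.png

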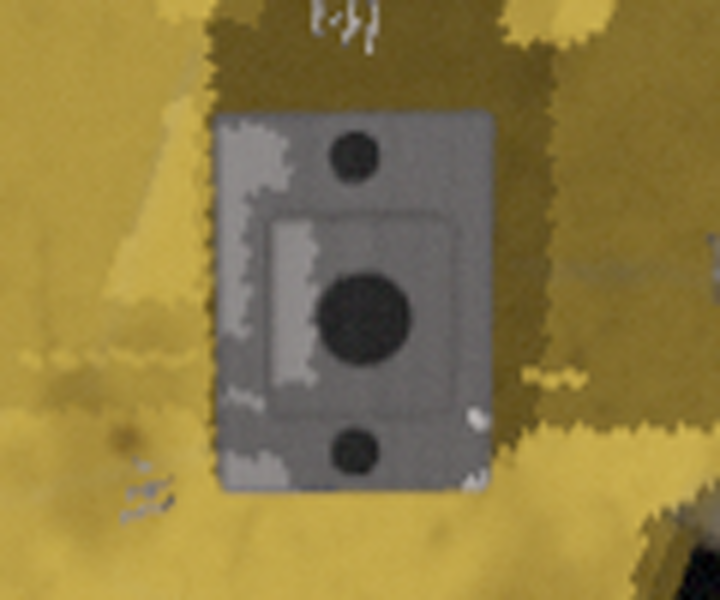

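The casting at (345,175) is upright and square to the gripper. Getting its centre.

```bash
python3 - <<'E'
from h import *
import json
np.set_printoptions(precision=4,suppress=True)
c=json.load(open("c3.json"))
f=lambda p,z: at_z("wrist",np.array(p)/6+[284.6,122.6],z,c)[:2]
print(f([364,320],.048)); P=np.array([f(p,.024) for p in([216,112],[492,112],[490,490],[220,488])]);e=np.diff(np.r_[P,P[:1]],axis=0)
print(P.mean(0),np.linalg.norm(e,axis=1),np.degrees(np.arctan2(e[:,1],e[:,0])))
E
python3 -m handwheel '[{"delta_pos":[-0.07,-0.5,-0.3],"dr":[0,0,0]},{"delta_pos":[-0.07,-0.5,-0.4],"dr":[0,0,0]},{"delta_pos":[0,-0.4,-0.5],"dr":[0,0,0]},{"delta_pos":[0,0,-0.7],"dr":[0,0,0]},{"delta_pos":[0,0,-0.7],"dr":[0,0,0]},{"delta_pos":[0,0,-0.7],"dr":[0,0,0]},{"delta_pos":[0,0,-0.7],"dr":[0,0,0]},{"delta_pos":[0,0,-0.5],"dr":[0,0,0]},{"delta_pos":[0,0,0],"dr":[0,0,0]},{"delta_pos":[0,0,0],"dr":[0,0,0]}]'
```

```text
[ 0.5096 -0.2857]
[ 0.5098 -0.2862] [0.0425 0.0589 0.0432 0.0585] [-159.5898  111.4889   19.9022  -69.1884]
t: 9.95
eef_pos: [0.5081, -0.2867, 0.0656]
ee_rot: [3.14, 0.001, -1.218]
force: [0.1, 0.8, 0.3]
width: 0.0877
gripper_force: 0.0
```

```bash
python3 -m handwheel '[{"delta_pos":[0.05,0.03,-0.35],"dr":[0,0,0]},{"delta_pos":[0,0,-0.32],"dr":[0,0,0]},{"delta_pos":[0,0,0],"dr":[0,0,0]},{"delta_pos":[0,0,0],"dr":[0,0,0]}]'
python3 -m handwheel '[{"delta_pos":[0,0,0],"dr":[0,0,0]},{"delta_pos":[0,0,0],"dr":[0,0,0]},{"delta_pos":[0,0,0],"dr":[0,0,0]},{"delta_pos":[0,0,0],"dr":[0,0,0]},{"delta_pos":[0,0,0],"dr":[0,0,0]},{"delta_pos":[0,0,0],"dr":[0,0,0]},{"delta_pos":[0,0,0],"dr":[0,0,0]},{"delta_pos":[0,0,0],"dr":[0,0,0]},{"delta_pos":[0,0,0],"dr":[0,0,0]},{"delta_pos":[0,0,0],"dr":[0,0,0]}]' 1 30
python3 -m handwheel '[{"delta_pos":[0,0,0],"dr":[0,0,0]},{"delta_pos":[0,0,0.1],"dr":[0,0,0]},{"delta_pos":[0,0,0.2],"dr":[0,0,0]}]'
```

```text
t: 10.35
eef_pos: [0.51, -0.2851, 0.046]
ee_rot: [3.141, 0.0, -1.217]
force: [-0.2, 0.2, 0.4]
width: 0.0875
gripper_force: 0.0
t: 11.35
eef_pos: [0.5101, -0.2852, 0.0461]
ee_rot: [3.142, 0.0, -1.218]
force: [0.1, -1.2, -0.2]
width: 0.0132
gripper_force: 0.0
t: 11.65
eef_pos: [0.5098, -0.2851, 0.0551]
ee_rot: [3.141, 0.001, -1.218]
force: [0.6, 0.6, 0.2]
width: 0.0003
gripper_force: 0.0
```

The jaws closed on nothing again, with no force felt, even though the xy position agrees across cameras. I'll look from outside, with the TCP and fingertip projections overlaid.

```bash
python3 - <<'E'
from h import *
s=get_state(); p=np.array(s["eef_pos"]); print(s["ee_rot"],s["width"])
out=[]
for cam,(w,h) in(("scene",(100,75)),("top",(100,75))):
    im=grab_frame(cam)[:,:,::-1].copy()
    q=proj(cam,p); x0,y0=int(min(max(q[0]-w/2,0),640-w)),int(min(max(q[1]-h/2,0),480-h))
    a=cv2.resize(im[y0:y0+h,x0:x0+w],None,fx=5.5,fy=5.5,interpolation=cv2.INTER_CUBIC)[:,:400]
    for P,col in((p,(0,0,255)),(p-[0,0,.019],(0,255,0)),(p-[0,0,p[2]],(255,0,0))):
        u=(proj(cam,P)-[x0,y0]+.5)*5.5; cv2.drawMarker(a,tuple(int(v) for v in u),col,cv2.MARKER_CROSS,14,1)
    print(cam,q,x0,y0); out.append(a)
cv2.imwrite("pics/d.png",np.hstack(out))
E
```

```text
[ 3.14082151e+00  5.27078016e-04 -1.21763380e+00] 0.00025526774950626195
scene [380.20849279 209.82255509] 330 172
top [411.48164381 254.18261312] 361 216
```

View pics/d.png

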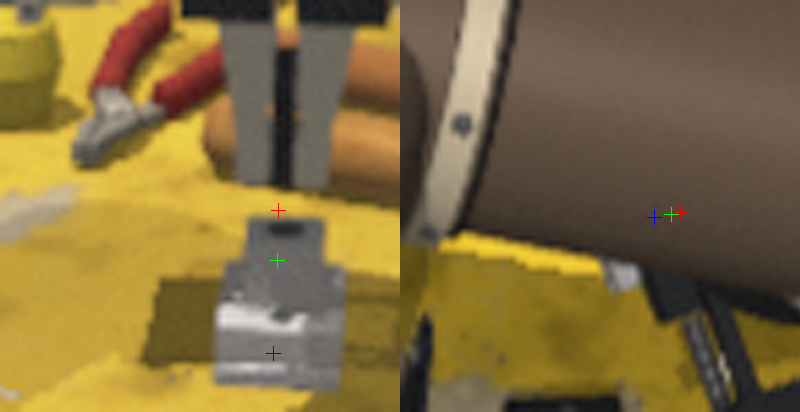

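The fingertips are really at about z 0.063, roughly 27 mm higher than the pose report and tip_reach imply. The casting itself projects correctly. I'll check tip against casting in the wrist view before going lower.

```bash
python3 - <<'E'
from h import *
s=get_state(); p=np.array(s["eef_pos"]); c=calibration("wrist"); im=grab_frame("wrist")[:,:,::-1].copy()
for P,col in((p,(0,0,255)),(p-[0,0,.019],(0,255,0)),(p*[1,1,0]+[0,0,.048],(255,0,0))):
    u=proj("wrist",P,c); print(u); cv2.drawMarker(im,tuple(int(v) for v in u),col,cv2.MARKER_CROSS,10,1)
import json; print(p,json.dumps(np.array(c["extrinsics"]).round(4).tolist()))
cv2.imwrite("pics/w4.png",cv2.resize(im[120:420,180:500],None,fx=2,fy=2))
E
```

```text
[326.12468291 280.44729494]
[325.93161969 267.91351493]
[326.03606477 274.69175724]
[ 0.51077963 -0.28538051  0.05627541] [[-0.9381, -0.3464, -0.0008, 0.3815], [-0.3358, 0.9085, 0.2486, 0.438], [-0.0854, 0.2335, -0.9686, 0.3465], [0.0, 0.0, 0.0, 1.0]]
```

View pics/w4.png

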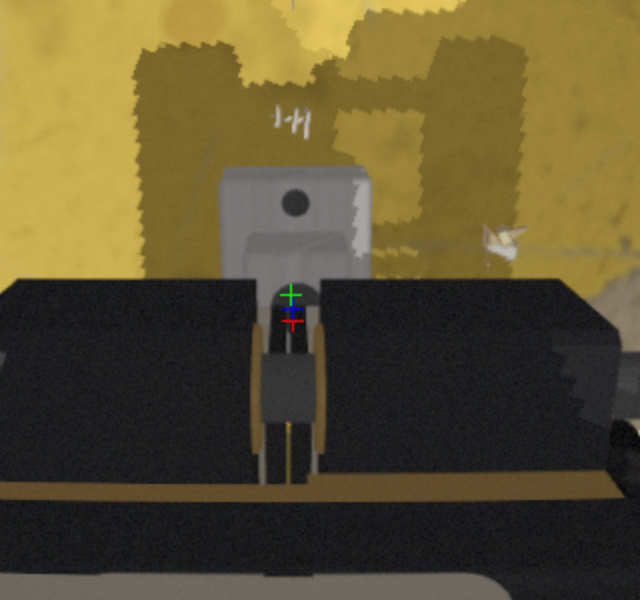

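The tips are directly over the boss, about 12–15 mm above its top. So xy is right and the height really is off. I'll go lower; the closing width (28 for the boss, 44 for the foot) will confirm the height.

```bash
python3 -m handwheel '[{"delta_pos":[0,0,0.2],"dr":[0,0,0]},{"delta_pos":[0,0,0],"dr":[0,0,0]},{"delta_pos":[0,0,0],"dr":[0,0,0]},{"delta_pos":[0,0,0],"dr":[0,0,0]},{"delta_pos":[0,0,0],"dr":[0,0,0]},{"delta_pos":[0,0,0],"dr":[0,0,0]},{"delta_pos":[0,0,0],"dr":[0,0,0]},{"delta_pos":[0,0,0],"dr":[0,0,0]},{"delta_pos":[0,0,0],"dr":[0,0,0]}]' -1
python3 -m handwheel '[{"delta_pos":[0,0,-0.3],"dr":[0,0,0]},{"delta_pos":[0,0,-0.3],"dr":[0,0,0]},{"delta_pos":[0,0,-0.3],"dr":[0,0,0]},{"delta_pos":[0,0,-0.25],"dr":[0,0,0]},{"delta_pos":[0,0,-0.15],"dr":[0,0,0]},{"delta_pos":[0,0,0],"dr":[0,0,0]}]'
python3 -m handwheel '[{"delta_pos":[0,0,0],"dr":[0,0,0]},{"delta_pos":[0,0,0],"dr":[0,0,0]},{"delta_pos":[0,0,0],"dr":[0,0,0]},{"delta_pos":[0,0,0],"dr":[0,0,0]},{"delta_pos":[0,0,0],"dr":[0,0,0]},{"delta_pos":[0,0,0],"dr":[0,0,0]},{"delta_pos":[0,0,0],"dr":[0,0,0]},{"delta_pos":[0,0,0],"dr":[0,0,0]},{"delta_pos":[0,0,0],"dr":[0,0,0]},{"delta_pos":[0,0,0],"dr":[0,0,0]}]' 1 20
```

```text
t: 12.7
eef_pos: [0.5101, -0.2852, 0.0611]
ee_rot: [3.142, 0.0, -1.218]
force: [0.5, -0.4, 0.2]
width: 0.0671
gripper_force: 0.0
t: 13.3
eef_pos: [0.5095, -0.285, 0.0211]
ee_rot: [3.14, 0.001, -1.218]
force: [-1.1, -0.7, -0.3]
width: 0.0877
gripper_force: 0.0
t: 14.3
eef_pos: [0.5097, -0.2852, 0.0221]
ee_rot: [3.141, 0.0, -1.218]
force: [-1.9, 1.0, 1.3]
width: 0.0277
gripper_force: 20.0
```

Gripped on the boss: width 27.7 mm, 20 N. I'll lift it and recheck the fixture line, allowing for the height bias in the wrist camera.

```bash
python3 -m handwheel '[{"delta_pos":[0,0,0.2],"dr":[0,0,0]},{"delta_pos":[0,0,0.5],"dr":[0,0,0]},{"delta_pos":[0,0,0.8],"dr":[0,0,0]},{"delta_pos":[0,0,0.8],"dr":[0,0,0]},{"delta_pos":[0,0,0.7],"dr":[0,0,0]},{"delta_pos":[0,0,0.2],"dr":[0,0,0]},{"delta_pos":[0,0,0],"dr":[0,0,0]}]' 1 30
python3 - <<'E'
from h import *
import json
np.set_printoptions(precision=4,suppress=True)
for dz in(0,.009):
    c=json.load(open("c2.json")); E=np.array(c["extrinsics"]); E[:3,3]-=E[:3,:3]@[0,0,dz]; c["extrinsics"]=E
    f=lambda p,z: at_z("wrist",np.array(p)/[5,4]+[264.6,114.6],z,c)[:2]
    L=f([147,110],.024),f([141,565],.024); R=f([412,200],.024),f([397,565],.024)
    at=lambda s,y: s[0][0]+(s[1][0]-s[0][0])*(y-s[0][1])/(s[1][1]-s[0][1])
    print("mid",[(at(L,y)+at(R,y))/2 for y in(0,.05,.1)],"sep",at(L,.05)-at(R,.05)); 
    A=f([47,35],.01);B=f([522,42],.01);K=np.mean([f([178,352],.016),f([380,352],.016)],axis=0);print(A,B,np.linalg.norm(A-B),(A+B)/2,"key",K, "dist",np.linalg.norm(K-(A+B)/2))
    c=json.load(open("c3.json")); E=np.array(c["extrinsics"]); E[:3,3]-=E[:3,:3]@[0,0,dz]; c["extrinsics"]=E
    g=lambda p,z: at_z("wrist",np.array(p)/6+[284.6,122.6],z,c)[:2]
    P=np.array([g(p,.024) for p in([216,112],[492,112],[490,490],[220,488])]);print("cast",P.mean(0),g([364,320],.048))
print(get_state()["eef_pos"],get_state()["width"],get_state()["gripper_force"])
E
```

```text
t: 15.0
eef_pos: [0.5105, -0.2851, 0.1188]
ee_rot: [-3.14, -0.001, -1.218]
force: [-0.8, -0.1, -4.1]
width: 0.0277
gripper_force: 30.0
mid [np.float64(0.5216808738370038), np.float64(0.5185730474804111), np.float64(0.5154652211238184)] sep 0.05686950523592266
[ 0.574 -0.024] [ 0.4724 -0.0309] 0.10182045213394213 [ 0.5232 -0.0274] key [0.5173 0.0563] dist 0.08397509570406214
cast [ 0.5098 -0.2862] [ 0.5096 -0.2857]
mid [np.float64(0.5217434264138776), np.float64(0.5186356000572849), np.float64(0.5155277737006922)] sep 0.05815548666184628
[ 0.5752 -0.0244] [ 0.4714 -0.0314] 0.10407023929716942 [ 0.5233 -0.0279] key [0.5173 0.0577] dist 0.0858514570316557
cast [ 0.5091 -0.2857] [ 0.5088 -0.2852]
[ 0.5105 -0.2851  0.1188] 0.027670789163851073 29.999185502529144
```

```bash
python3 -m handwheel '[{"delta_pos":[0.03,0.6,0],"dr":[0,0,-2]},{"delta_pos":[0.03,1,0],"dr":[0,0,-2]},{"delta_pos":[0.03,1,0],"dr":[0,0,-2]},{"delta_pos":[0.03,1,0],"dr":[0,0,-2]},{"delta_pos":[0.03,1,0],"dr":[0,0,-2]},{"delta_pos":[0.03,1,0],"dr":[0,0,-2]},{"delta_pos":[0.03,1,0],"dr":[0,0,-2]},{"delta_pos":[0.03,1,0],"dr":[0,0,-2]},{"delta_pos":[0.03,1,0],"dr":[0,0,-0.6]},{"delta_pos":[0,1,0],"dr":[0,0,0]}]'
python3 -m handwheel '[{"delta_pos":[0,0.9,-0.2],"dr":[0,0,0]},{"delta_pos":[0,0.5,-0.5],"dr":[0,0,0]},{"delta_pos":[0,0,-0.6],"dr":[0,0,0]},{"delta_pos":[0,0,-0.5],"dr":[0,0,0]},{"delta_pos":[0,0,-0.3],"dr":[0,0,0]},{"delta_pos":[0,0,0],"dr":[0,0,0]},{"delta_pos":[0,0,0],"dr":[0,0,0]}]'
```

```text
t: 16.0
eef_pos: [0.5172, 0.0039, 0.1166]
ee_rot: [3.139, -0.0, -1.508]
force: [0.3, 0.1, -3.4]
width: 0.0278
gripper_force: 30.0
t: 16.7
eef_pos: [0.5181, 0.0446, 0.0549]
ee_rot: [3.141, -0.0, -1.507]
force: [0.5, 0.7, -2.8]
width: 0.0275
gripper_force: 30.0
```

```bash
python3 -m handwheel '[{"delta_pos":[0.02,0,-0.1],"dr":[0,0,0]},{"delta_pos":[0,0,-0.1],"dr":[0,0,0]},{"delta_pos":[0,0,-0.1],"dr":[0,0,0]},{"delta_pos":[0,0,-0.05],"dr":[0,0,0]},{"delta_pos":[0,0,0],"dr":[0,0,0]}]'
python3 -m handwheel '[{"delta_pos":[0,0,-0.05],"dr":[0,0,0]},{"delta_pos":[0,0,-0.05],"dr":[0,0,0]},{"delta_pos":[0,0,-0.03],"dr":[0,0,0]}]'
```

```text
t: 17.2
eef_pos: [0.5186, 0.0447, 0.0445]
ee_rot: [3.141, -0.0, -1.507]
force: [0.1, 0.6, -3.2]
width: 0.0275
gripper_force: 30.0
t: 17.5
eef_pos: [0.5188, 0.0448, 0.0407]
ee_rot: [3.142, 0.0, -1.507]
force: [0.9, -0.3, -2.8]
width: 0.0273
gripper_force: 30.0
```

```bash
python3 -m handwheel '[{"delta_pos":[0,0,-0.04],"dr":[0,0,0]},{"delta_pos":[0,0,-0.03],"dr":[0,0,0]}]'; python3 -m handwheel '[{"delta_pos":[0,0,-0.03],"dr":[0,0,0]},{"delta_pos":[0,0,-0.02],"dr":[0,0,0]}]'; python3 -m handwheel '[{"delta_pos":[0,0,-0.03],"dr":[0,0,0]},{"delta_pos":[0,0,0],"dr":[0,0,0]}]'
```

```text
t: 17.7
eef_pos: [0.5188, 0.0448, 0.0386]
ee_rot: [3.142, -0.0, -1.507]
force: [-0.1, 0.7, -2.1]
width: 0.0277
gripper_force: 30.0
t: 17.9
eef_pos: [0.5189, 0.0446, 0.0379]
ee_rot: [-3.141, -0.0, -1.507]
force: [-3.8, -1.4, 10.9]
width: 0.0276
gripper_force: 30.0
t: 18.1
eef_pos: [0.519, 0.0445, 0.0378]
ee_rot: [-3.141, -0.001, -1.507]
force: [-6.4, -2.1, 15.2]
width: 0.0278
gripper_force: 30.0
```

I've landed on the key top (z 0.0378, as predicted). Easing the pressure and sliding along +y.

```bash
python3 -m handwheel '[{"delta_pos":[-0.02,0.02,0.01],"dr":[0,0,0]},{"delta_pos":[0,0.03,0],"dr":[0,0,0]},{"delta_pos":[0,0.03,0],"dr":[0,0,0]}]'; python3 -m handwheel '[{"delta_pos":[-0.003,0.04,0],"dr":[0,0,0]},{"delta_pos":[-0.003,0.04,0],"dr":[0,0,0]}]';  python3 -m handwheel '[{"delta_pos":[-0.003,0.04,0],"dr":[0,0,0]},{"delta_pos":[-0.002,0.03,0],"dr":[0,0,0]}]'
```

```text
t: 18.4
eef_pos: [0.5189, 0.0464, 0.038]
ee_rot: [-3.14, -0.001, -1.506]
force: [-0.4, -7.0, 11.0]
width: 0.0276
gripper_force: 30.0
t: 18.6
eef_pos: [0.519, 0.0488, 0.038]
ee_rot: [-3.14, -0.001, -1.506]
force: [-0.7, -6.0, 9.1]
width: 0.0275
gripper_force: 30.0
t: 18.8
eef_pos: [0.519, 0.0511, 0.038]
ee_rot: [-3.14, -0.001, -1.506]
force: [-0.1, -5.9, 9.0]
width: 0.0278
gripper_force: 30.0
```

```bash
for i in 1; do :; done; python3 -m handwheel '[{"delta_pos":[-0.002,0.03,0],"dr":[0,0,0]},{"delta_pos":[-0.002,0.03,0],"dr":[0,0,0]}]'; python3 -m handwheel '[{"delta_pos":[-0.002,0.03,0],"dr":[0,0,0]},{"delta_pos":[-0.002,0.03,0],"dr":[0,0,0]}]'; python3 -m handwheel '[{"delta_pos":[-0.002,0.03,0],"dr":[0,0,0]}]'
```

```text
t: 19.0
eef_pos: [0.5189, 0.053, 0.038]
ee_rot: [-3.14, -0.001, -1.506]
force: [-0.1, -4.6, 8.6]
width: 0.0277
gripper_force: 30.0
t: 19.2
eef_pos: [0.5188, 0.0548, 0.0379]
ee_rot: [-3.139, -0.001, -1.506]
force: [-0.4, -4.1, 7.1]
width: 0.0277
gripper_force: 30.0
t: 19.3
eef_pos: [0.5187, 0.0558, 0.0378]
ee_rot: [-3.14, -0.001, -1.507]
force: [0.3, -3.1, 4.6]
width: 0.0279
gripper_force: 30.0
```

```bash
python3 -m handwheel '[{"delta_pos":[-0.002,0.02,0],"dr":[0,0,0]},{"delta_pos":[0,0,0],"dr":[0,0,0]}]'; python3 -m handwheel '[{"delta_pos":[-0.002,0.02,0],"dr":[0,0,0]},{"delta_pos":[0,0,0],"dr":[0,0,0]}]'
```

```text
t: 19.5
eef_pos: [0.5173, 0.0569, 0.0364]
ee_rot: [3.141, 0.0, -1.508]
force: [-0.2, 0.1, -3.2]
width: 0.0278
gripper_force: 30.0
t: 19.7
eef_pos: [0.5173, 0.0575, 0.0363]
ee_rot: [3.141, -0.0, -1.507]
force: [-0.1, -0.2, -3.2]
width: 0.0276
gripper_force: 30.0
```

The slot has dropped: the support force is gone. Lowering the last ~4 mm.

```bash
python3 -m handwheel '[{"delta_pos":[0,0.015,-0.03],"dr":[0,0,0]},{"delta_pos":[0,0,-0.04],"dr":[0,0,0]},{"delta_pos":[0,0,0],"dr":[0,0,0]}]'; python3 -m handwheel '[{"delta_pos":[0,0,-0.04],"dr":[0,0,0]},{"delta_pos":[0,0,-0.03],"dr":[0,0,0]},{"delta_pos":[0,0,0],"dr":[0,0,0]}]'
```

```text
t: 20.0
eef_pos: [0.5172, 0.0578, 0.0342]
ee_rot: [3.141, -0.0, -1.507]
force: [-0.5, -1.2, -2.1]
width: 0.0276
gripper_force: 30.0
t: 20.3
eef_pos: [0.5174, 0.0578, 0.0322]
ee_rot: [3.141, -0.0, -1.507]
force: [0.4, -0.4, -3.4]
width: 0.0278
gripper_force: 30.0
```

```bash
python3 -m handwheel '[{"delta_pos":[0,0,-0.02],"dr":[0,0,0]},{"delta_pos":[0,0,-0.01],"dr":[0,0,0]},{"delta_pos":[0,0,0],"dr":[0,0,0]}]'
```

```text
t: 20.6
eef_pos: [0.5174, 0.0578, 0.0321]
ee_rot: [-3.141, -0.0, -1.507]
force: [-2.6, -0.1, 5.0]
width: 0.0277
gripper_force: 30.0
```

It's on the floor at 0.0321, exactly 6 mm below the key top. Releasing.

```bash
python3 -m handwheel '[{"delta_pos":[0,0,0],"dr":[0,0,0]},{"delta_pos":[0,0,0],"dr":[0,0,0]},{"delta_pos":[0,0,0],"dr":[0,0,0]},{"delta_pos":[0,0,0],"dr":[0,0,0]},{"delta_pos":[0,0,0],"dr":[0,0,0]},{"delta_pos":[0,0,0],"dr":[0,0,0]},{"delta_pos":[0,0,0],"dr":[0,0,0]},{"delta_pos":[0,0,0],"dr":[0,0,0]}]' -1
python3 -m handwheel '[{"delta_pos":[0,0,0.2],"dr":[0,0,0]},{"delta_pos":[0,0,0.6],"dr":[0,0,0]},{"delta_pos":[0,0,0.9],"dr":[0,0,0]},{"delta_pos":[0,0,1],"dr":[0,0,0]},{"delta_pos":[0,0,1],"dr":[0,0,0]},{"delta_pos":[0,0,1],"dr":[0,0,0]},{"delta_pos":[0,0,0.5],"dr":[0,0,0]},{"delta_pos":[0,0,0],"dr":[0,0,0]},{"delta_pos":[0,0,0],"dr":[0,0,0]}]' 1
python3 - <<'E'
from h import *
np.set_printoptions(precision=4,suppress=True)
obs={}
for cam in("scene","top","wrist"):
    grab_frame(cam); c=calibration(cam)
    for q in("casting","clamp_handle","clamp_hinge"):
        for r in mark_of(cam,q)[:3]:
            print(cam,q,np.round(r["location"],1),round(r["conf"],2),at_z(cam,r["location"],.07 if "hinge" in q else .01,c))
            obs.setdefault((cam,q),r["location"])
for q in("clamp_handle","clamp_hinge"):
    try: print(q,tri([(k,obs[k,q]) for k in("scene","top")]))
    except KeyError: pass
E
```

```text
t: 21.4
eef_pos: [0.5174, 0.0579, 0.0314]
ee_rot: [3.142, -0.0, -1.507]
force: [-0.5, -0.6, -0.3]
width: 0.085
gripper_force: 0.0
t: 22.3
eef_pos: [0.5172, 0.0579, 0.1876]
ee_rot: [-3.141, 0.001, -1.507]
force: [-0.3, 0.3, -0.1]
width: 0.021
gripper_force: 0.0
scene casting [280.1 317.2] 0.82 [0.5159 0.0676 0.01  ]
scene casting [422.3 253.5] 0.69 [ 0.402  -0.2317  0.01  ]
scene casting [250.7 248. ] 0.56 [ 0.6902 -0.1052  0.01  ]
scene clamp_handle [189.3 233.8] 0.81 [ 0.8341 -0.1008  0.01  ]
top casting [389.1 296.7] 0.68 [ 0.4187 -0.2453  0.01  ]
top casting [249.5 247. ] 0.5 [0.5217 0.0582 0.01  ]
top clamp_hinge [285.2 315.4] 0.26 [ 0.3795 -0.0225  0.07  ]
wrist casting [321.6 213.9] 0.91 [0.52   0.0582 0.01  ]
wrist clamp_handle [321.2 212.6] 0.64 [0.5204 0.0569 0.01  ]
wrist clamp_hinge [322.6 362.3] 0.61 [0.5111 0.1816 0.07  ]
```

The casting is seated: all three cameras put it at the nest, and z is right by feel. Now for the clamp. I'll go over the handle with the jaws shut and come down behind it.

```bash
python3 - <<'E'
from h import *
print(tri([("scene",[190.6,235.]),("top",[134.4,248.5])]),tri([("scene",[240.2,322.8]),("top",[188.3,251.3])]))
E
python3 -m handwheel '[{"delta_pos":[0,0,0.8],"dr":[0,0,0]},{"delta_pos":[0,0,1],"dr":[0,0,0]},{"delta_pos":[0,0,1],"dr":[0,0,0]},{"delta_pos":[0,0.3,1],"dr":[0,0,0]},{"delta_pos":[-0.06,0.9,0.2],"dr":[0,0,0]},{"delta_pos":[-0.06,1,0],"dr":[0,0,0]},{"delta_pos":[-0.06,1,0],"dr":[0,0,0]},{"delta_pos":[-0.06,1,0],"dr":[0,0,0]},{"delta_pos":[-0.06,1,0],"dr":[0,0,0]},{"delta_pos":[-0.06,1,0],"dr":[0,0,0]}]'
python3 -m handwheel '[{"delta_pos":[-0.07,1,0],"dr":[0,0,0]},{"delta_pos":[-0.07,1,0],"dr":[0,0,0]},{"delta_pos":[-0.04,0.6,0],"dr":[0,0,0]},{"delta_pos":[0,0,0],"dr":[0,0,0]},{"delta_pos":[0,0,0],"dr":[0,0,0]}]'
```

```text
[0.50563806 0.24926172 0.22184847] [0.50646244 0.17835264 0.06748578]
t: 23.9
eef_pos: [0.5064, 0.2451, 0.3075]
ee_rot: [-3.141, 0.0, -1.507]
force: [0.2, -0.1, 0.3]
width: 0.0005
gripper_force: 0.0
t: 24.4
eef_pos: [0.5011, 0.3218, 0.3072]
ee_rot: [3.141, -0.001, -1.507]
force: [0.2, -0.3, 0.0]
width: 0.0003
gripper_force: 0.0
```

Handle triangulated at (0.506, 0.249, 0.222), which matches the predicted geometry (θ≈2.0). Descending behind it and pushing.

```bash
python3 -m handwheel '[{"delta_pos":[0,0,-0.6],"dr":[0,0,0]},{"delta_pos":[0,0,-0.9],"dr":[0,0,0]},{"delta_pos":[0,0,-0.9],"dr":[0,0,0]},{"delta_pos":[0,0,-0.7],"dr":[0,0,0]},{"delta_pos":[0.03,-0.4,-0.2],"dr":[0,0,0]},{"delta_pos":[0.03,-0.4,0],"dr":[0,0,0]},{"delta_pos":[0.03,-0.4,0],"dr":[0,0,0]},{"delta_pos":[0.03,-0.4,0],"dr":[0,0,0]}]'
python3 -m handwheel '[{"delta_pos":[0.03,-0.5,0],"dr":[0,0,0]},{"delta_pos":[0.03,-0.5,0],"dr":[0,0,0]},{"delta_pos":[0.03,-0.5,0],"dr":[0,0,0]},{"delta_pos":[0.03,-0.5,0],"dr":[0,0,0]}]'
```

```text
t: 25.2
eef_pos: [0.5055, 0.2727, 0.21]
ee_rot: [-3.14, 0.001, -1.508]
force: [0.7, -0.4, 0.0]
width: 0.0003
gripper_force: 0.0
t: 25.6
eef_pos: [0.5086, 0.2126, 0.2087]
ee_rot: [-3.141, 0.0, -1.507]
force: [-0.3, 0.6, 1.3]
width: 0.0006
gripper_force: 0.9
```

```bash
python3 -m handwheel '[{"delta_pos":[0.03,-0.5,0],"dr":[0,0,0]},{"delta_pos":[0.02,-0.4,0],"dr":[0,0,0]}]'
python3 - <<'E'
from h import *
grab_frame("scene")
print([(r["location"],round(r["conf"],2)) for r in mark_of("scene","clamp_handle")[:2]])
n=np.array([.518,.057,0]);d=np.array([-.062,.998,0])
for t in(2,1.6,1.5,1.4,1.3,1.2,1.1): print(t,proj("scene",n+d*(.125-.168*np.cos(t))+[0,0,.07+.168*np.sin(t)]).round(1))
E
```

```text
t: 25.8
eef_pos: [0.51, 0.1855, 0.2085]
ee_rot: [3.142, -0.0, -1.508]
force: [0.9, 2.0, 1.6]
width: 0.0002
gripper_force: 0.9
[([232.0, 195.2], 0.84)]
2 [188.9 235. ]
1.6 [221.6 201.5]
1.5 [229.6 197. ]
1.4 [237.4 194. ]
1.3 [244.8 192.4]
1.2 [251.8 192.2]
1.1 [258.4 193.4]
```

Clamp at θ≈1.47 and following the push. Continuing along the arc.

```bash
python3 -m handwheel '[{"delta_pos":[0.03,-0.49,0],"dr":[0,0,0]},{"delta_pos":[0.03,-0.49,0],"dr":[0,0,0]},{"delta_pos":[0.03,-0.49,-0.02],"dr":[0,0,0]},{"delta_pos":[0.03,-0.46,-0.2],"dr":[0,0,0]},{"delta_pos":[0.03,-0.46,-0.24],"dr":[0,0,0]},{"delta_pos":[0.03,-0.45,-0.28],"dr":[0,0,0]}]'
python3 - <<'E'
from h import *
im=grab_frame("scene"); save("s5.png",im[130:430,130:450])
print([(r["location"],round(r["conf"],2)) for r in mark_of("scene","clamp_handle")[:2]],[(r["location"],round(r["conf"],2)) for r in mark_of("scene","casting")[:3]])
n=np.array([.518,.057,0]);d=np.array([-.062,.998,0])
for t in(1.1,1,.9,.8,.7): print(t,proj("scene",n+d*(.125-.168*np.cos(t))+[0,0,.07+.168*np.sin(t)]).round(1))
E
```

```text
t: 26.5
eef_pos: [0.5155, 0.1003, 0.1858]
ee_rot: [-3.141, -0.0, -1.507]
force: [1.1, 0.2, 1.5]
width: 0.0006
gripper_force: 0.7
[([272.1, 199.7], 0.68)] [([282.3, 318.3], 0.95), ([426.4, 252.5], 0.95)]
1.1 [258.4 193.4]
1 [264.4 195.7]
0.9 [270.  199.2]
0.8 [274.9 203.7]
0.7 [279.4 209.1]
```

View pics/s5.png

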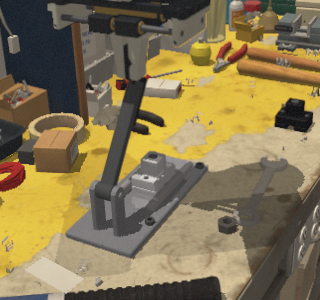

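The view shows the casting level in the channel, with the strap at θ≈0.88 under the fingertips. Continuing down.

```bash
python3 -m handwheel '[{"delta_pos":[0.02,-0.4,-0.32],"dr":[0,0,0]},{"delta_pos":[0.02,-0.37,-0.34],"dr":[0,0,0]},{"delta_pos":[0.02,-0.33,-0.37],"dr":[0,0,0]},{"delta_pos":[0.02,-0.27,-0.44],"dr":[0,0,0]},{"delta_pos":[0.02,-0.24,-0.46],"dr":[0,0,0]},{"delta_pos":[0.01,-0.2,-0.48],"dr":[0,0,0]},{"delta_pos":[0.01,-0.1,-0.45],"dr":[0,0,0]},{"delta_pos":[0,0,0],"dr":[0,0,0]}]'
python3 - <<'E'
from h import *
grab_frame("scene"); print([(r["location"],round(r["conf"],2)) for r in mark_of("scene","clamp_handle")[:2]])
n=np.array([.518,.057,0]);d=np.array([-.062,.998,0])
for t in(.4,.3,.2,.1,0): print(t,proj("scene",n+d*(.125-.168*np.cos(t))+[0,0,.07+.168*np.sin(t)]).round(1))
E
```

```text
t: 27.45
eef_pos: [0.5171, 0.0429, 0.0979]
ee_rot: [3.137, -0.001, -1.508]
force: [-1.0, 0.2, -0.2]
width: 0.0006
gripper_force: 0.0
[([297.5, 245.9], 0.73), ([240.1, 324.5], 0.19)]
0.4 [289.3 230.2]
0.3 [291.5 238.4]
0.2 [293.1 247.2]
0.1 [294.2 256.5]
0 [294.8 266.1]
```

```bash
python3 -m handwheel '[{"delta_pos":[0,-0.05,-0.25],"dr":[0,0,0]},{"delta_pos":[0,-0.05,-0.25],"dr":[0,0,0]},{"delta_pos":[0,0,-0.15],"dr":[0,0,0]},{"delta_pos":[0,0,-0.1],"dr":[0,0,0]},{"delta_pos":[0,0,-0.05],"dr":[0,0,0]}]'; python3 -m handwheel '[{"delta_pos":[0,0,-0.04],"dr":[0,0,0]},{"delta_pos":[0,0,0],"dr":[0,0,0]}]'; python3 -m handwheel '[{"delta_pos":[0,0,-0.04],"dr":[0,0,0]},{"delta_pos":[0,0,0],"dr":[0,0,0]}]'
```

```text
t: 28.05
eef_pos: [0.5187, 0.0413, 0.0761]
ee_rot: [3.141, -0.0, -1.507]
force: [-0.7, -0.4, 0.9]
width: 0.0005
gripper_force: 0.4
t: 28.25
eef_pos: [0.5188, 0.0414, 0.0752]
ee_rot: [3.141, -0.0, -1.507]
force: [-0.2, -0.3, 1.1]
width: 0.0003
gripper_force: 0.0
t: 28.45
eef_pos: [0.519, 0.0414, 0.0741]
ee_rot: [-3.141, 0.0, -1.507]
force: [-0.5, 0.1, 0.2]
width: 0.0004
gripper_force: 0.2
```

```bash
python3 -m handwheel '[{"delta_pos":[0,0,-0.04],"dr":[0,0,0]},{"delta_pos":[0,0,-0.04],"dr":[0,0,0]},{"delta_pos":[0,0,0],"dr":[0,0,0]}]'; python3 -m handwheel '[{"delta_pos":[0,0,-0.04],"dr":[0,0,0]},{"delta_pos":[0,0,0],"dr":[0,0,0]}]'; python3 -m handwheel '[{"delta_pos":[0,0,-0.03],"dr":[0,0,0]},{"delta_pos":[0,0,0],"dr":[0,0,0]}]'
```

```text
t: 28.75
eef_pos: [0.519, 0.0414, 0.0715]
ee_rot: [-3.142, 0.0, -1.507]
force: [0.1, -0.1, 0.8]
width: 0.0006
gripper_force: 0.2
t: 28.95
eef_pos: [0.5189, 0.0414, 0.0703]
ee_rot: [3.142, -0.0, -1.507]
force: [0.7, 0.0, 1.0]
width: 0.0005
gripper_force: 0.2
t: 29.15
eef_pos: [0.519, 0.0414, 0.0695]
ee_rot: [3.142, 0.0, -1.507]
force: [-0.0, -0.8, -0.3]
width: 0.0008
gripper_force: 0.2
```

```bash
python3 -m handwheel '[{"delta_pos":[0,0,-0.03],"dr":[0,0,0]},{"delta_pos":[0,0,-0.02],"dr":[0,0,0]},{"delta_pos":[0,0,0],"dr":[0,0,0]}]'; python3 -m handwheel '[{"delta_pos":[0,0,-0.03],"dr":[0,0,0]},{"delta_pos":[0,0,0],"dr":[0,0,0]}]'; python3 -m handwheel '[{"delta_pos":[0,0,-0.03],"dr":[0,0,0]},{"delta_pos":[0,0,0],"dr":[0,0,0]}]'
python3 - <<'E'
from h import *
grab_frame("scene"); print([(r["location"],round(r["conf"],2)) for r in mark_of("scene","clamp_handle")[:2]])
E
```

```text
t: 29.45
eef_pos: [0.5189, 0.0414, 0.068]
ee_rot: [3.142, -0.0, -1.507]
force: [0.1, -0.0, 0.3]
width: 0.0005
gripper_force: 0.2
t: 29.65
eef_pos: [0.5189, 0.0414, 0.0671]
ee_rot: [3.142, -0.0, -1.507]
force: [-0.1, -0.1, 1.0]
width: 0.0006
gripper_force: 0.2
t: 29.85
eef_pos: [0.5189, 0.0414, 0.0662]
ee_rot: [3.142, 0.0, -1.507]
force: [-1.1, -0.0, 0.9]
width: 0.0007
gripper_force: 0.2
[]
```

```bash
python3 -m handwheel '[{"delta_pos":[0,0,-0.03],"dr":[0,0,0]},{"delta_pos":[0,0,0],"dr":[0,0,0]}]'; python3 -m handwheel '[{"delta_pos":[0,0,-0.03],"dr":[0,0,0]},{"delta_pos":[0,0,0],"dr":[0,0,0]}]';python3 -m handwheel '[{"delta_pos":[0,0,-0.03],"dr":[0,0,0]},{"delta_pos":[0,0,0],"dr":[0,0,0]}]'
```

```text
t: 30.15
eef_pos: [0.5189, 0.0414, 0.0653]
ee_rot: [3.141, -0.0, -1.507]
force: [-0.2, -0.3, 0.0]
width: 0.0005
gripper_force: 0.2
t: 30.35
eef_pos: [0.5189, 0.0414, 0.0644]
ee_rot: [3.142, -0.0, -1.507]
force: [0.6, -0.8, 1.0]
width: 0.0005
gripper_force: 0.2
t: 30.55
eef_pos: [0.5189, 0.0414, 0.0635]
ee_rot: [3.142, -0.0, -1.507]
force: [-0.3, 0.2, -0.1]
width: 0.0004
gripper_force: 0.2
```

```bash
python3 -m handwheel '[{"delta_pos":[0,0,-0.03],"dr":[0,0,0]},{"delta_pos":[0,0,-0.03],"dr":[0,0,0]},{"delta_pos":[0,0,0],"dr":[0,0,0]}]'; python3 -m handwheel '[{"delta_pos":[0,0,-0.03],"dr":[0,0,0]},{"delta_pos":[0,0,0],"dr":[0,0,0]}]';python3 -m handwheel '[{"delta_pos":[0,0,-0.03],"dr":[0,0,0]},{"delta_pos":[0,0,0],"dr":[0,0,0]}]'
python3 - <<'E'
from h import *
n=np.array([.518,.057,0]);d=np.array([-.062,.998,0])
for cam in("scene","wrist","top"):
    c=calibration(cam); grab_frame(cam); print(cam,[([round(v,1) for v in r["location"]],round(r["conf"],2)) for r in mark_of(cam,"clamp_handle")[:2]])
    for t in(.2,.1,0): print(t,proj(cam,n+d*(.125-.168*np.cos(t))+[0,0,.07+.168*np.sin(t)],c).round(1))
E
```

```text
t: 30.85
eef_pos: [0.5189, 0.0413, 0.0619]
ee_rot: [-3.142, -0.0, -1.507]
force: [-1.9, -0.6, 2.9]
width: 0.0005
gripper_force: 1.6
t: 31.05
eef_pos: [0.519, 0.0413, 0.0611]
ee_rot: [-3.141, -0.0, -1.507]
force: [-1.9, -0.7, 5.2]
width: 0.0004
gripper_force: 2.7
t: 31.25
eef_pos: [0.519, 0.0413, 0.0604]
ee_rot: [-3.141, -0.0, -1.507]
force: [-1.4, -1.6, 6.5]
width: 0.0005
gripper_force: 3.8
scene [([298.4, 266.5], 0.61)]
0.2 [293.1 247.2]
0.1 [294.2 256.5]
0 [294.8 266.1]
wrist [([327.0, 229.2], 0.82)]
0.2 [326.5 260.8]
0.1 [326.2 242.3]
0 [325.9 230.9]
top []
0.2 [266.1 245.7]
0.1 [267.8 246. ]
0 [268.6 246.4]
```

The pad is bearing (force rising about 2 N/mm), and both cameras put θ≈0. Backing off straight up and verifying.

```bash
python3 -m handwheel '[{"delta_pos":[0,0,0.1],"dr":[0,0,0]},{"delta_pos":[0,0,0.3],"dr":[0,0,0]},{"delta_pos":[0,0,0.8],"dr":[0,0,0]},{"delta_pos":[0,0,1],"dr":[0,0,0]},{"delta_pos":[0,0,1],"dr":[0,0,0]},{"delta_pos":[0,0,1],"dr":[0,0,0]},{"delta_pos":[0,0,0.6],"dr":[0,0,0]},{"delta_pos":[0,0,0],"dr":[0,0,0]},{"delta_pos":[0,0,0],"dr":[0,0,0]},{"delta_pos":[0,0,0],"dr":[0,0,0]}]'
python3 - <<'E'
from h import *
n=np.array([.518,.057,0]);d=np.array([-.062,.998,0])
for cam in("scene","wrist"):
    c=calibration(cam); grab_frame(cam); print(cam,[([round(v,1) for v in r["location"]],round(r["conf"],2)) for r in mark_of(cam,"clamp_handle")[:2]])
    for t in(.1,.05,0): print(t,proj(cam,n+d*(.125-.168*np.cos(t))+[0,0,.07+.168*np.sin(t)],c).round(1))
E
```

```text
t: 32.55
eef_pos: [0.5183, 0.0413, 0.2031]
ee_rot: [3.14, -0.0, -1.507]
force: [0.1, 1.1, -0.9]
width: 0.0004
gripper_force: 0.0
scene [([298.7, 265.8], 0.88), ([283.3, 316.9], 0.59)]
0.1 [294.2 256.5]
0.05 [294.6 261.2]
0 [294.8 266.1]
wrist [([325.8, 190.3], 0.77)]
0.1 [323.8 195.1]
0.05 [323.7 192.9]
0 [323.7 191.3]
```

The clamp stays shut at θ≈0 and the hand is clear. Handing in.

```bash
python3 -c "
from station import job_done; print(job_done())"
```

```text
the job is handed in; nothing more can be done
None
```

The casting is seated over the key on the channel floor, it was let go with the clamp open, and the clamp is now shut on it; the job is handed in at about 33 s, but no verdict came back.

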